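Sort left-hand and right-hand specimen clips into their trays

ROBOT

A 6-joint arm with a two-finger parallel gripper is mounted at the origin on a cart in front of the work surface, level with it; the furniture and walls round the work are solid. World frame = base frame: x ahead of the robot, y to its left, z up, the work surface at z = 0. Lengths are in m, angles in rad, forces in N, time in s.
With the tool pointing down it reaches from about 0.25 to 0.775 m from the base axis. Payload 4 kg.
Tool frame: the origin (TCP) lies at the centre of the arm's flange, where the gripper is bolted on; the fingertips stand 199 mm ahead of it and the grasp point (between the pads) lies 180 mm ahead of it; z points along the fingers, y is the line along which they close (so a half turn about z gives the same grasp; the last joint's range is limited). The gripper opens to 94 mm and grips with 3 to 60 N. Pads are 16 mm wide; open, the fingers measure 119 mm over their backs; the gripper's body (75 mm by 177 mm) begins 78 mm behind the grasp point.
Start: joints at [-1.27, 0.087, 1.371, -0, 1.684, -0.103], TCP at [0.216, -0.506, 0.405] pointing down, gripper open.
Joint ranges: [-3.1, 3.1], [-0.76, 2.03], [0.27, 2.55], [-1.08, 4.22], [0.17, 2.65], [-2.57, 2.57]. Speed limits (rad/s): [2.79, 2.79, 3.14, 3.14, 3.14, 3.14].

INTERFACE

Orientations are given as [roll, pitch, yaw] about the fixed x, y, z axes, in that order (R = Rz(yaw) Ry(pitch) Rx(roll)).
In Python, from bench import robot, eyes, models gives the robot as it stands.
- The arm moves only by the tool step_arm, never from a script. Its argument "commands" is a list that holds one entry, the list of rows, each a list of 7 numbers: the shift along the tool's x, y, z in mm, then the turn, a rotation vector about the tool's x, y, z in rad, then the finger opening in mm, from 0 to 94. In form: [[[tx, ty, tz, wx, wy, wz, gripper], ...]]. A call has 1 to 20 rows; each row shifts and turns the commanded pose from where the row before left it, along the tool's axes as they then stand; what a row does not reach is not made up. A row lasts 1/8 s, in which the tool goes at most 62.5 mm and 10.7 degrees, less where a joint would pass 70% of its speed; a pose out of reach is approached as far as the arm can. A call is refused whole if a number of a shift passes 62.5 or a number of a turn 0.188, either way. A call with a gripper value outside its range is refused whole. The fingers move at their own pace and stop on an object; the grip force is fixed at half the most. Time passes only in rows, so rows that do not move let the fingers close. It gives the time, the measured TCP pose, the force, the opening and the grip force at its end, in the units of the state.
- robot.get_obs(): the state, without advancing time (a new reading comes with each control period).
- eyes.snapshot(name): name is "scene" or "top"; returns a dict with "color" (480x640x3 uint8, red, green, blue), "camera_matrix" (3x3 intrinsics, pixels), "eye" and "rotation" of the camera in the world. Camera axes: x right, y up, looking along -z (the intrinsics and any distortion apply to the point x, -y, -z); pixel columns grow to the right and rows downward; lengths in m; the calibration is good to about 2 mm. A picture is of the moment at which its call begins. There is no depth.
- robot.close_job(): hands the job in; it is judged then, once.
Trained networks look in a picture, given as the dict that the camera call returned (one of the last four; its "shot" number tells which), for a name from the list of things; names that differ only in an ending like _2 or _b are one class to them, and where a whole thing is asked for, a point or a joint stands for the part that bears it (a point fixed in the world has none). Each returns a list of dicts, best first, with "confidence" (0 to 1); they miss things now and then, are a little off and sometimes report something else, mostly with a low value. They report only what shows in the picture. A call takes as long as a camera call. They do not tell look-alikes from the thing itself.
- models.masks_of(picture, query): "mask" (480x640 bool, what is visible of it) and "xy" ([column, row] in pixels, amid what is visible of it).
- models.tip_of(picture, query): "xy" ([column, row] in pixels: a listed point, or the origin of a listed thing).
The state is a dict: "time": time; "joint_positions": joint angles; "qvel": joint speeds; "joint_torque": joint torques, N m; "tool_pos": TCP position; "ee_rot": TCP orientation; "wrist_force": force on the tool from outside, world axes, zero at the start; "wrist_torque": the same for the moment, N m; "width": finger opening in m; "finger_force": force on a finger pad.
Only numpy, scipy, OpenCV 4.12 (cv2) and the standard library are available. Lean on these libraries where they do the work, as an engineer would, in place of code of your own. Each camera call takes 0.05 s, during which the arm holds its last target. There are 200 camera calls.

TASK

The two loose dark steel specimen clips of the microscope stage are mirror images, one left-hand and one right-hand. Put each into the light wooden tray whose fixed sample clip, on the ledge behind the tray, has the same hand, so that it lies flat on the tray's floor with its brass thumbscrew up, and let go of it.

Things in the scene. Friction and masses are not known exactly. Their poses are not given: they have to be found in the camera images.
- clip_lh_mid (a point): left-hand dark steel clip, 60 g, lying flat: bar 64 x 14 x 14 high (grip across its width); at one end a finger, 12 wide, 8 high, reaches 36 to one side of the bar's midline; at the other a 14 mm brass thumbscrew, top 24 above underside. From above, thumbscrew end nearest you, the finger turns left. Point: middle of the bar, 7 above underside; x along the bar to the finger end, z up; finger along +y
- clip_rh_mid (a point): right-hand dark steel clip, 60 g, lying flat: bar 64 x 14 x 14 high (grip across its width); at one end a finger, 12 wide, 8 high, reaches 36 to one side of the bar's midline; at the other a 14 mm brass thumbscrew, top 24 above underside. From above, thumbscrew end nearest you, the finger turns right. Point: middle of the bar, 7 above underside; x along the bar to the finger end, z up; finger along -y
- tray_lh_in (a point): fixed open light wooden tray for left-hand clips: 148 x 148 outside, 140 x 140 inside, walls 18 high, floor 4 thick. Behind its far wall a 16 mm ledge bears a fixed sample clip of the same hand (top 40 above the worktop). Point: centre of the inner floor, 4 above the worktop; x towards the ledge, z up. May stand left or right of the other tray
- tray_rh_in (a point): fixed open light wooden tray for right-hand clips: 148 x 148 outside, 140 x 140 inside, walls 18 high, floor 4 thick. Behind its far wall a 16 mm ledge bears a fixed sample clip of the same hand (top 40 above the worktop). Point: centre of the inner floor, 4 above the worktop; x towards the ledge, z up. May stand left or right of the other tray
Mind the look-alikes: they are no part of the job. What is shaped like the part that bears clip_rh_mid but orange is not meant.

How it is judged:
By the outcome, as a careful person would: the job done as asked, in the order asked, and still so for the second after the job is handed in, with the robot touching nothing.
It also fails if it takes over 61 s, if anything falls off the work surface, if the arm or the gripper's body presses on something with over 40 N, if the wrist force passes 120 N, or if a joint passes its speed limit or range.

## Working session

There is one attempt and no reset: what is moved stays moved. The work goes in short steps, Python scripts to look and compute and a tool call to move; the robot and the scene stay as the last step left them, time stands still between calls to the robot, and variables do not carry over. Pictures are saved under pics/ and viewed, at most 10 in all, crops included, and the job is handed in when it is done.

Besides the shell and the picture viewer there is one more tool, called after ">>>" as name(argument=value, ...) on one line, values as JSON. step_arm: Moves the arm, as the interface text tells. Its arguments: {"type":"object","properties":{"commands":{"type":"array"}},"required":["commands"]}

```bash
mkdir -p pics
cat > h.py <<'E'
import numpy as np, cv2
from bench import robot, eyes, models
def ray(p,uv):
    K=np.array(p["camera_matrix"]);d=np.linalg.inv(K)@[uv[0],uv[1],1.]
    return np.array(p["eye"]),np.array(p["rotation"])@[d[0],-d[1],-d[2]]
def at(p,uv,z):
    e,d=ray(p,uv);return e+d*(z-e[2])/d[2]
def px(p,X):
    c=np.array(p["rotation"]).T@(np.array(X)-np.array(p["eye"]));v=np.array(p["camera_matrix"])@[c[0],-c[1],-c[2]];return v[:2]/v[2]
def save(p,n): cv2.imwrite("pics/"+n,p["color"][:,:,::-1])
E
python3 - <<'E'
from h import *
for n in("top","scene"):
    p=eyes.snapshot(n);save(p,n+"0.png");print(n,p["eye"],[k for k in p], p.get("distortion"))
    for q,z in(("clip_lh_mid",.007),("clip_rh_mid",.007),("tray_lh_in",.004),("tray_rh_in",.004)):
        for r in models.tip_of(p,q)[:4]: print(q,round(r["confidence"],2),np.round(r["xy"]),np.round(at(p,r["xy"],z),3))
        if "clip" in q:
            for r in models.masks_of(p,q)[:4]: print(" mask",round(r["confidence"],2),np.round(r["xy"]),r["mask"].sum(),np.round(at(p,r["xy"],z),3))
print(robot.get_obs())
E
```

```text
top [ 0.37487734 -0.16732792  0.86405721] ['color', 'camera_matrix', 'eye', 'rotation', 'shot'] NoneTraceback (most recent call last):
  File "<stdin>", line 5, in <module>
  File "h.py", line 7, in at
    e,d=ray(p,uv);return e+d*(z-e[2])/d[2]
                                      ~^^^
IndexError: invalid index to scalar variable.
```

Run:
```python
from h import *
for n in("top","scene"):
    p=eyes.snapshot(n);save(p,n+"0.png");print(n,p["eye"],p["camera_matrix"],p["rotation"])
print(robot.get_obs())
```

```text
top [ 0.37487734 -0.16732792  0.86405721] [[440.38490579   0.         318.67599687]
 [  0.         440.38490579 237.53138902]
 [  0.           0.           1.        ]] [ 0.15457731 -0.00427818 -1.56952742]
scene [ 0.04922582 -1.06994412  0.61788051] [[557.60334506   0.         325.30538265]
 [  0.         557.60334506 248.05360121]
 [  0.           0.           1.        ]] [ 1.05817094 -0.00796537 -0.48214835]
{'time': 0.2, 'joint_positions': array([-1.27012523e+00,  8.76840888e-02,  1.37164189e+00, -1.86775783e-05,
        1.68358240e+00, -1.03094480e-01]), 'qvel': array([-0.00091812, -0.00279084, -0.00375587, -0.00116901,  0.00083958,
       -0.00211713]), 'joint_torque': array([ 9.05311190e-04, -3.40129995e+01, -3.02402902e+01,  7.18029169e-02,
        3.00098222e-02, -1.19088331e-04]), 'tool_pos': array([ 0.21606436, -0.50571801,  0.40396273]), 'ee_rot': array([-3.14028200e+00, -1.16940967e-04,  4.03763409e-01]), 'wrist_force': array([0.45950833, 0.69678576, 0.5075247 ]), 'wrist_torque': array([0.02545534, 0.02076317, 0.06565664]), 'finger_force': 0.0, 'width': 0.09410873819294199}
```

View pics/top0.png

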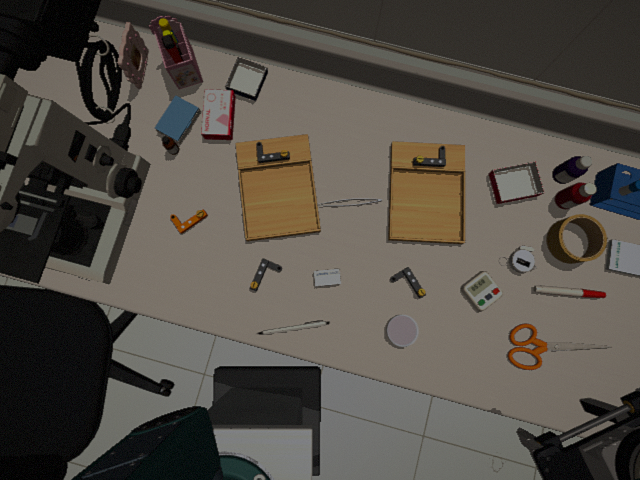

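View pics/scene0.png

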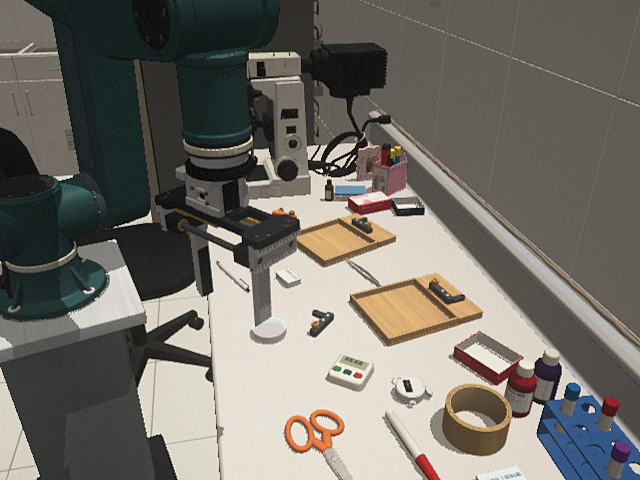

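The top view shows two trays, at (278,190) and (427,193), and two dark clips, at (265,273) and (408,280). The clip at (265,273) appears right-hand and the left tray's sample also right-hand. Next I'll take a magnified crop and the numbers (rotation is rpy).

```bash
sed -i 's/^import numpy.*/&\nfrom scipy.spatial.transform import Rotation as Ro/; s/np.array(p\["rotation"\])/Ro.from_euler("xyz",p["rotation"]).as_matrix()/g' h.py
python3 - <<'E'
from h import *
p=eyes.snapshot("top")
for q,z in(("clip_lh_mid",.007),("clip_rh_mid",.007),("tray_lh_in",.004),("tray_rh_in",.004)):
    for r in models.tip_of(p,q)[:5]: print(q,round(r["confidence"],2),np.round(r["xy"],1),np.round(at(p,r["xy"],z),3))
    if "clip" in q:
        for r in models.masks_of(p,q)[:5]: print(" mask",round(r["confidence"],2),np.round(r["xy"]),r["mask"].sum())
c=p["color"][130:310,230:470,::-1]
cv2.imwrite("pics/c.png",cv2.resize(c,None,fx=3.3,fy=3.3,interpolation=cv2.INTER_CUBIC))
E
```

```text
clip_lh_mid 0.86 [413.8 282. ] [ 0.421 -0.356  0.007]
 mask 0.6 [409. 279.] 358
clip_rh_mid 0.72 [188.8 222.8] [0.537 0.086 0.007]
 mask 0.86 [259. 269.] 370
 mask 0.55 [187. 224.] 365
tray_lh_in 0.56 [425.3 206. ] [ 0.573 -0.384  0.004]
tray_rh_in 0.75 [275.6 195.7] [ 0.594 -0.084  0.004]
```

View pics/c.png

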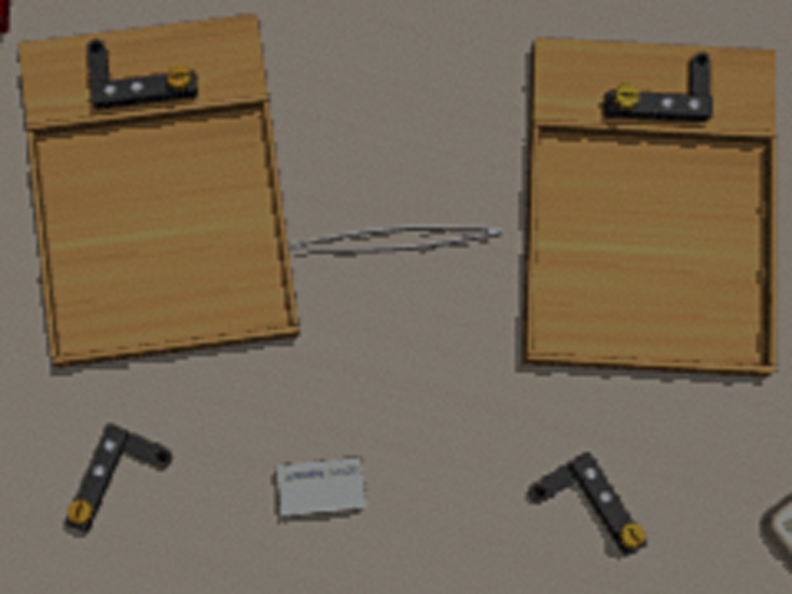

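The crop confirms it: the clip at top-pixel (259,275) is right-hand and its tray is the left one (276,196). The clip at (414,282) is left-hand and its tray is the right one (425,206). The orange one at (188,222) is a decoy.

Run:
```python
from h import *
p=eyes.snapshot("top")
for n,a,b in(("LH",(583,458),(630,548)),("RH",(115,427),(78,530))):
    f=lambda c,z:at(p,(c[0]/3.3+230-.35,c[1]/3.3+130-.35),z)[:2]
    A,B=f(a,.012),f(b,.012);d=A-B
    print(n,np.round((A+B)/2,4),np.linalg.norm(d),"yaw bar",np.arctan2(d[1],d[0]))
for n,cs in(("LHtray",[(540,128),(772,140),(770,368),(528,360)]),("RHtray",[(32,130),(266,102),(296,330),(54,362)])):
    print(n,np.round(np.mean([at(p,(c[0]/3.3+229.65,c[1]/3.3+129.65),.018)[:2] for c in cs],0),4))
# mask-based check by min-area box of red/dark pixels
for q in("clip_lh_mid","clip_rh_mid"):
    for r in models.tip_of(p,q)+models.masks_of(p,q): print(q,r["confidence"],np.round(r["xy"]),np.round(at(p,r["xy"],.007),4))
```

```text
LH [ 0.4211 -0.3537] 0.05841863842884105 yaw bar 0.45810087540571304
RH [ 0.435  -0.0555] 0.06359266279992581 yaw bar -0.32510023655567405
LHtray [ 0.5726 -0.3848]
RHtray [ 0.583 -0.092]
clip_lh_mid 0.65 [415. 281.] [ 0.423  -0.3572  0.007 ]
clip_lh_mid 0.77 [412. 276.] [ 0.4325 -0.3534  0.007 ]
clip_rh_mid 0.85 [193. 224.] [0.5354 0.0782 0.007 ]
clip_rh_mid 0.81 [258. 272.] [ 0.4404 -0.0529  0.007 ]
clip_rh_mid 0.81 [261. 268.] [ 0.4474 -0.0582  0.007 ]
clip_rh_mid 0.66 [191. 222.] [0.5394 0.0826 0.007 ]
```

>>> step_arm(commands=[[[40, -10, 15, 0, 0, -0.055, 60], [42, -10, 20, 0, 0, 0, 60], [42, -10, 20, 0, 0, 0, 60], [42, -10, 20, 0, 0, 0, 60], [42, -9, 20, 0, 0, 0, 60], [40, -9, 15, 0, 0, 0, 60], [0, 0, 0, 0, 0, 0, 60], [0, 0, 0, 0, 0, 0, 60], [0, 0, 0, 0, 0, 0, 60]]])

```text
time: 1.92
tool_pos: [0.4136, -0.3466, 0.2955]
ee_rot: [3.14, -0.0, 0.457]
wrist_force: [0.1, -0.0, -0.1]
width: 0.0601
finger_force: 0.0
```

Run:
```python
from h import *
p=eyes.snapshot("scene")
o=robot.get_obs();print(o["tool_pos"],o["ee_rot"],o["time"])
for r in models.tip_of(p,"clip_lh_mid")+models.masks_of(p,"clip_lh_mid"): print(r["confidence"],np.round(r["xy"]),np.round(at(p,r["xy"],.007),4))
im=p["color"].copy()
R=Ro.from_euler("xyz",o["ee_rot"]).as_matrix()
u=px(p,[.421,-.355,.007]);print(u)
x,y=map(int,u);c=im[y-90:y+60,x-100:x+100,::-1]
cv2.imwrite("pics/s1.png",cv2.resize(c,None,fx=4,fy=4,interpolation=cv2.INTER_CUBIC))
```

```text
[ 0.4135797  -0.34662681  0.29550763] [ 3.13999301e+00 -1.92068681e-04  4.57110870e-01] 1.975
0.59 [324. 327.] [ 0.4211 -0.3641  0.007 ]
0.8 [322. 322.] [ 0.4246 -0.3507  0.007 ]
[321.41966232 324.35747971]
```

View pics/s1.png

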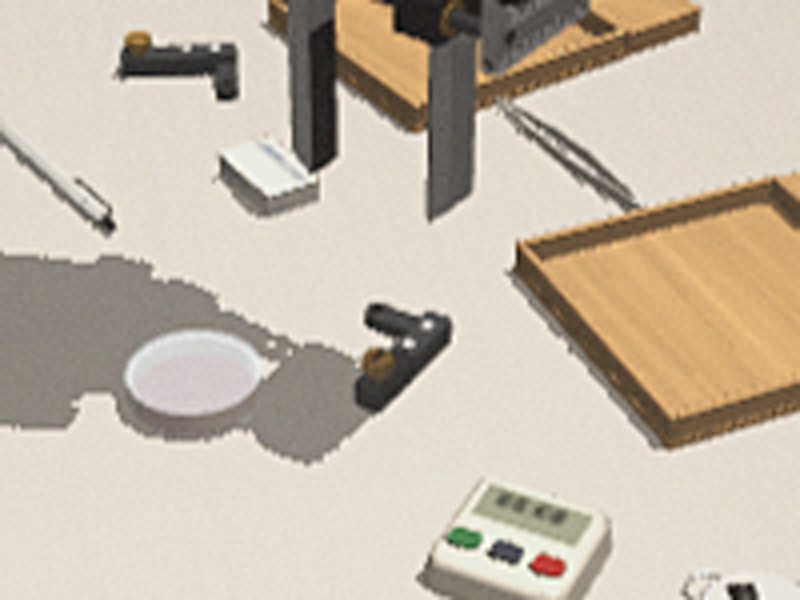

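The scene crop shows the LH clip at crop (400,360), matching my estimate (projected to the crop center at (400,360)), with space clear around it. Descending to grip.

>>> step_arm(commands=[[[3, 11, 0, 0, 0, 0, 60], [0, 0, 25, 0, 0, 0, 60], [0, 0, 25, 0, 0, 0, 60], [0, 0, 20, 0, 0, 0, 60], [0, 0, 14, 0, 0, 0, 60], [0, 0, 9, 0, 0, 0, 60], [0, 0, 0, 0, 0, 0, 60], [0, 0, 0, 0, 0, 0, 60], [0, 0, 0, 0, 0, 0, 0], [0, 0, 0, 0, 0, 0, 0], [0, 0, 0, 0, 0, 0, 0], [0, 0, 0, 0, 0, 0, 0], [0, 0, 0, 0, 0, 0, 0], [0, 0, 0, 0, 0, 0, 0]]])

```text
time: 3.82
tool_pos: [0.4218, -0.3543, 0.2017]
ee_rot: [3.141, 0.0, 0.459]
wrist_force: [-0.5, -0.3, 0.2]
width: 0.0137
finger_force: 30.0
```

>>> step_arm(commands=[[[0, 0, -20, 0, 0, 0, 0], [0, 0, -30, 0, 0, 0, 0], [0, 0, -20, 0, 0, 0, 0], [15, 12, 0, 0, 0, 0, 0], [25, 19, 0, 0, 0, 0, 0], [30, 22, 0, 0, 0, 0, 0], [30, 22, 0, 0, 0, 0, 0], [22, 18, 0, 0, 0, 0, 0], [0, 0, 0, 0, 0, 0, 0], [0, 0, 0, 0, 0, 0, 0], [0, 0, 0, 0, 0, 0, 0]]])

```text
time: 5.2
tool_pos: [0.5714, -0.3836, 0.2718]
ee_rot: [-3.141, 0.0, 0.458]
wrist_force: [0.3, -0.2, -0.7]
width: 0.0138
finger_force: 30.0
```

Run:
```python
from h import *
p=eyes.snapshot("scene");save(p,"s2.png");print(robot.get_obs()["tool_pos"])
x,y=map(int,px(p,[.573,-.384,.02]));c=p["color"][y-90:y+60,x-100:x+100,::-1]
cv2.imwrite("pics/s2.png",cv2.resize(c,None,fx=4,fy=4,interpolation=cv2.INTER_CUBIC))
```

```text
[ 0.57146339 -0.38361636  0.27200242]
```

View pics/s2.png

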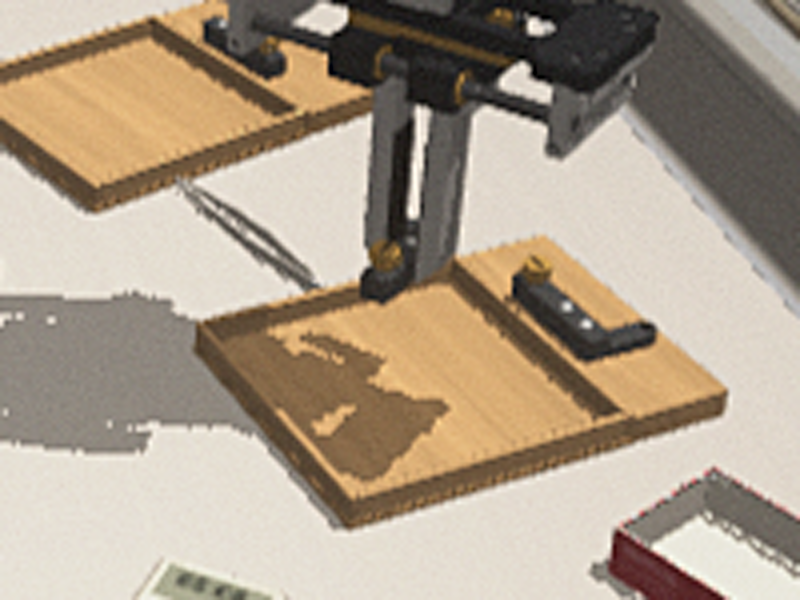

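The clip hangs in the gripper above the tray. Lowering it and letting go.

>>> step_arm(commands=[[[0, 0, 20, 0, 0, 0, 0], [0, 0, 20, 0, 0, 0, 0], [0, 0, 15, 0, 0, 0, 0], [0, 0, 7, 0, 0, 0, 0], [0, 0, 3.5, 0, 0, 0, 0], [0, 0, 0, 0, 0, 0, 0], [0, 0, 0, 0, 0, 0, 0], [0, 0, 0, 0, 0, 0, 40], [0, 0, 0, 0, 0, 0, 40], [0, 0, 0, 0, 0, 0, 40], [0, 0, 0, 0, 0, 0, 40], [0, 0, -15, 0, 0, 0, 40], [0, 0, -30, 0, 0, 0, 40], [0, 0, -30, 0, 0, 0, 40], [0, 0, 0, 0, 0, 0, 60], [0, 0, 0, 0, 0, 0, 60]]])

```text
time: 7.25
tool_pos: [0.5721, -0.3835, 0.2806]
ee_rot: [-3.141, 0.0, 0.459]
wrist_force: [0.4, -0.1, -0.5]
width: 0.0566
finger_force: 0.0
```

>>> step_arm(commands=[[[3, -30, 0, 0, 0, 0, 60], [3, -48, 0, 0, 0, 0, 60], [3, -50, 0, 0, 0, 0, 60], [3, -50, 0, 0, 0, 0, 60], [3, -50, 0, 0, 0, 0, 60], [3, -50, 0, 0, 0, 0, 60], [3, -46, 0, 0, 0, 0, 60], [3, -31, 0, 0, 0, 0, 60], [0, 0, 0, 0, 0, 0.16, 60], [0, 0, 0, 0, 0, 0.16, 60], [0, 0, 0, 0, 0, 0.16, 60], [0, 0, 0, 0, 0, 0.16, 60], [0, 0, 0, 0, 0, 0.15, 60], [0, 0, 0, 0, 0, 0, 60], [0, 0, 0, 0, 0, 0, 60], [0, 0, 0, 0, 0, 0, 60]]])

```text
time: 9.25
tool_pos: [0.4365, -0.0547, 0.2808]
ee_rot: [3.141, 0.001, -0.33]
wrist_force: [-0.5, 0.3, -0.4]
width: 0.0597
finger_force: 0.0
```

Run:
```python
from h import *
p=eyes.snapshot("scene");q=eyes.snapshot("top")
c1=p["color"][170:360,230:500,::-1];c2=q["color"][130:320,220:490,::-1]
im=np.vstack([cv2.resize(c,None,fx=1.57,fy=1.57,interpolation=cv2.INTER_CUBIC) for c in (c1,c2)])
for r in models.tip_of(p,"clip_rh_mid")+models.masks_of(p,"clip_rh_mid"): print(r["confidence"],np.round(r["xy"]),np.round(at(p,r["xy"],.007),4))
u=px(p,[.436,-.055,.014]);print(u)
x,y=map(int,u);c3=cv2.resize(p["color"][y-40:y+40,x-50:x+50,::-1],None,fx=3.4,fy=3.4,interpolation=cv2.INTER_CUBIC)
o=np.zeros((596,790,3),np.uint8);o[:im.shape[0],:im.shape[1]]=im[:596];o[:272,430:770]=c3
cv2.imwrite("pics/s3.png",o)
```

```text
0.56 [266. 248.] [ 0.4397 -0.0515  0.007 ]
0.46 [285. 212.] [0.5516 0.0991 0.007 ]
0.79 [266. 248.] [ 0.438  -0.0527  0.007 ]
0.52 [285. 213.] [0.5497 0.0923 0.007 ]
[265.40446525 246.40377594]
```

View pics/s3.png

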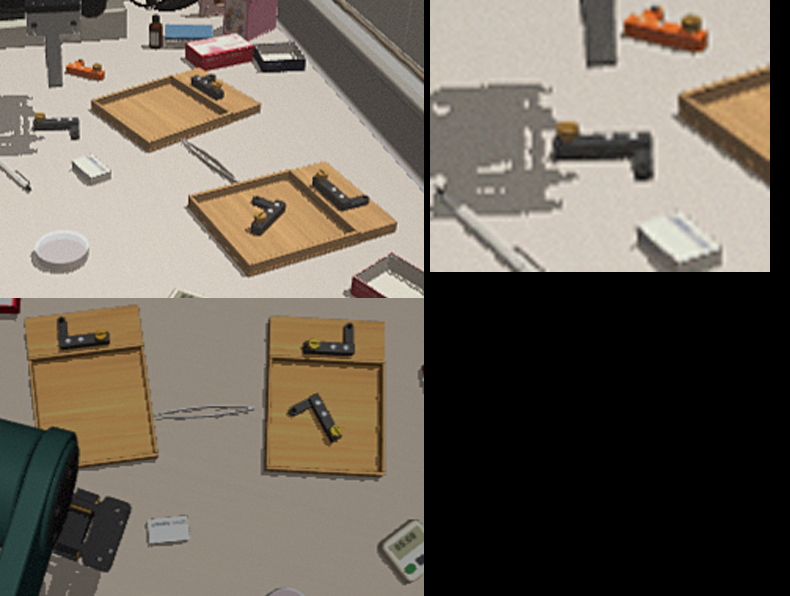

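The LH clip lies flat in the right-hand tray, thumbscrew up, and the RH clip is where predicted. Gripping it.

>>> step_arm(commands=[[[0, 0, 20, 0, 0, 0, 60], [0, 0, 25, 0, 0, 0, 60], [0, 0, 20, 0, 0, 0, 60], [0, 0, 10, 0, 0, 0, 60], [0, 0, 4, 0, 0, 0, 60], [0, 0, 0, 0, 0, 0, 60], [0, 0, 0, 0, 0, 0, 60], [0, 0, 0, 0, 0, 0, 0], [0, 0, 0, 0, 0, 0, 0], [0, 0, 0, 0, 0, 0, 0], [0, 0, 0, 0, 0, 0, 0], [0, 0, 0, 0, 0, 0, 0], [0, 0, 0, 0, 0, 0, 0], [0, 0, -20, 0, 0, 0, 0], [0, 0, -30, 0, 0, 0, 0], [0, 0, -20, 0, 0, 0, 0], [0, 0, 0, 0, 0, 0, 0], [0, 0, 0, 0, 0, 0, 0]]])

```text
time: 11.7
tool_pos: [0.4362, -0.0546, 0.2711]
ee_rot: [3.141, 0.002, -0.331]
wrist_force: [-0.4, -0.6, -0.7]
width: 0.0137
finger_force: 29.9
```

>>> step_arm(commands=[[[18, -2, 0, 0, 0, 0, 0], [30, -3, 0, 0, 0, 0, 0], [38, -4, 0, 0, 0, 0, 0], [38, -3, 0, 0, 0, 0, 0], [28, -3, 0, 0, 0, 0, 0], [0, 0, 0, 0, 0, 0, 0], [0, 0, 0, 0, 0, 0, 0], [0, 0, 0, 0, 0, 0, 0]]])

```text
time: 12.7
tool_pos: [0.5843, -0.0896, 0.2718]
ee_rot: [3.141, 0.001, -0.331]
wrist_force: [-0.4, 0.1, -0.8]
width: 0.0135
finger_force: 29.9
```

Run:
```python
from h import *
p=eyes.snapshot("scene");print(robot.get_obs()["tool_pos"])
x,y=map(int,px(p,[.585,-.09,.02]));c=p["color"][y-75:y+75,x-100:x+100,::-1]
cv2.imwrite("pics/s4.png",cv2.resize(c,None,fx=4,fy=4,interpolation=cv2.INTER_CUBIC))
```

```text
[ 0.58439786 -0.08964443  0.27208282]
```

View pics/s4.png

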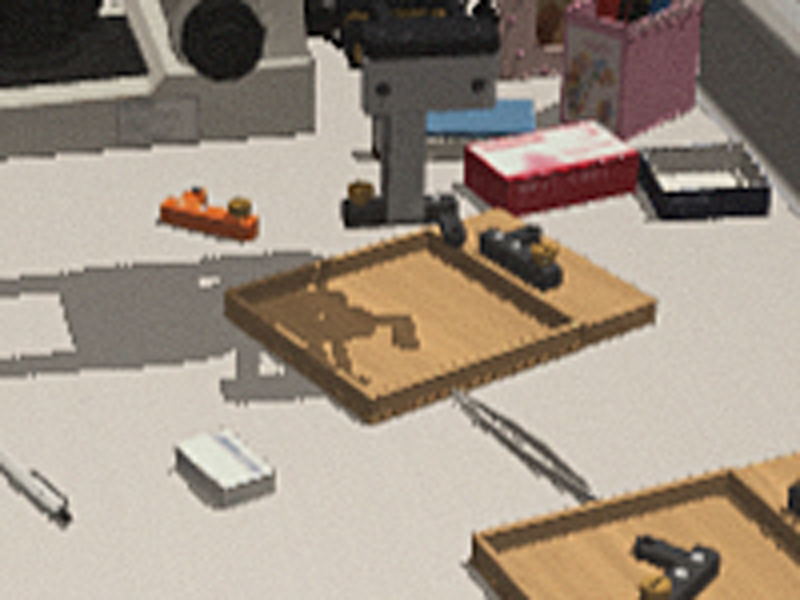

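The RH clip is held at (400,210) above its tray, and its projection falls inside the floor. Lowering, releasing, then backing off.

>>> step_arm(commands=[[[0, 0, 20, 0, 0, 0, 0], [0, 0, 20, 0, 0, 0, 0], [0, 0, 15, 0, 0, 0, 0], [0, 0, 7, 0, 0, 0, 0], [0, 0, 3.5, 0, 0, 0, 0], [0, 0, 0, 0, 0, 0, 0], [0, 0, 0, 0, 0, 0, 0], [0, 0, 0, 0, 0, 0, 40], [0, 0, 0, 0, 0, 0, 40], [0, 0, 0, 0, 0, 0, 40], [0, 0, 0, 0, 0, 0, 40], [0, 0, -15, 0, 0, 0, 40], [0, 0, -30, 0, 0, 0, 40], [0, 0, -40, 0, 0, 0, 40], [-40, 0, -40, 0, 0, 0, 60], [-50, 0, -40, 0, 0, 0, 60], [-50, 0, 0, 0, 0, 0, 60], [-50, 0, 0, 0, 0, 0, 60], [0, 0, 0, 0, 0, 0, 60], [0, 0, 0, 0, 0, 0, 60]]])

```text
time: 15.25
tool_pos: [0.4069, -0.0286, 0.3719]
ee_rot: [-3.141, -0.003, -0.331]
wrist_force: [-0.0, 0.6, -0.5]
width: 0.06
finger_force: 0.0
```

Run:
```python
from h import *
p=eyes.snapshot("scene");q=eyes.snapshot("top")
c=[cv2.resize(i["color"][s],None,fx=2,fy=2,interpolation=cv2.INTER_CUBIC)[:,:,::-1] for i,s in((p,np.s_[190:345,270:500]),(q,np.s_[130:275,230:480]))]
o=np.zeros((600,500,3),np.uint8);o[:310,:460]=c[0];o[310:600]=c[1];cv2.imwrite("pics/s5.png",o)
```

```text
(no output)
```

View pics/s5.png

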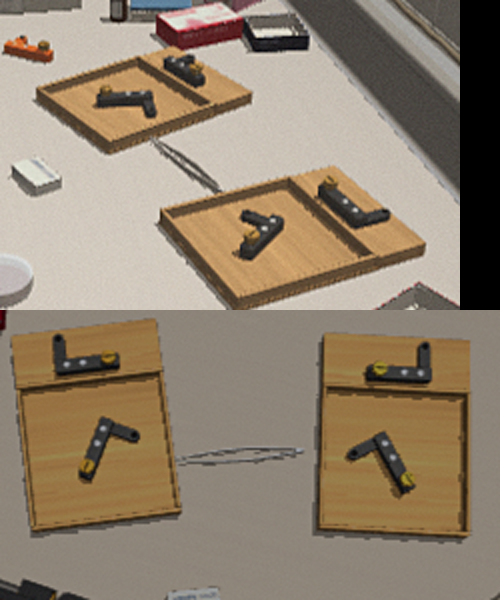

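Both clips lie flat with thumbscrews up, the RH one in the left tray at (108,447) and the LH one in the right tray at (382,460). The gripper is clear.

```bash
python3 -c "
from bench import robot
print(robot.close_job())"
```

```text
the job is handed in; nothing more can be done
None
```

The job is handed in at about 15 s on the robot clock: the last pictures show each clip released and lying flat, thumbscrew up, in the tray of its own hand (right-hand clip in the left tray, left-hand clip in the right tray).

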